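# Slide a heat sink home in a bench jig and clamp it down

### The job

Slide the heat sink along the jig's base plate, without lifting it off, until it sits fully home: square between the side guides and against the back stop under the raised clamp arm. Then push the clamp arm down on its paddle until its foot bears firmly on the heat sink (about 7 N, never more than 16 N), let go and leave it clamped so. Leave the tape roll, marker and tweezers where they are.

Things in the scene. Friction and masses are not known exactly. Their poses are not given: they have to be found in the camera images.
- jig: Bench clamp jig, fixed on a raised wooden work board whose top is at z = 70 mm; aluminium base plate 250 x 110 mm, 10 mm thick. Origin: on the work board under the centre of the heat sink when that is home; +x runs from the open loading end to the back stop and hinge, y across, z up. The plate spans x +-125, y +-55 mm; bare in front of x = -40 mm.
- stop (a point): Middle of the front face of the steel back stop, half-way up: jig x = +21 mm, y = 0, 17 mm above the work board. The stop is 44 mm wide and stands 14 mm above the plate.
- guides (a point): Point midway between the two steel side guides, at jig x = -5 mm on the plate's top. From here to the stop the guides are 57 mm apart; towards the loading end they flare to about 78 mm apart at jig x = -39 mm. They stand 10 mm above the plate.
- heat_sink: Finned aluminium heat sink, loose, about 90 g (+-30 percent), 42 mm along its x, 50 mm along its y. Starts 60 to 88 mm short of home on the plate, off-centre by up to 10 mm and turned up to 0.25 rad. Origin: on its centre line, 4 mm below its underside (6 mm above the work board); its top is 20 mm above the origin. Home: origin at jig x = 0, y = 0, axes parallel.
- clamp_arm: Dark steel hold-down arm. Origin: on the hinge axis, jig x = 85 mm, y = 0, 55 mm above the work board. It runs along its own -x and swings about its y; raised at first by 0.55 to 0.63 rad (stop at 0.66), level at 0. Raised, it hangs over the nest: no room there for an upright gripper, so push the sink in with the tool leaning back to the loading end, or with something slim.
- hinge (a point): On the hinge axis. The hinge is stiff and the arm stays where it is left: friction 0.9 N m, about 8 N at the paddle. Two steel cheeks beside it, at jig x = 68 to 102 mm, y = +-21 mm, reach 70 mm above the work board.
- foot_mount (a point): On the arm's centre line, 85 mm from the hinge, above the clamp foot: a round rubber foot 18 mm across, sprung 4 N per mm, on a screw spindle whose setting differs by +-4 mm each time and is not told. It meets the home heat sink at an arm angle between about -0.06 and +0.06 rad, to be felt.
- paddle (a point): Middle of the top of the black rubber press paddle at the arm's free end (32 mm along the arm, 40 mm across): push here, 110 mm from the hinge, 7 mm above the arm's centre line. About 120 mm above the work board when raised, 62 mm when level. Pushing down takes about 8 N, then 0.8 N more per newton of the foot: stopping at 13 to 14 N leaves the foot bearing with about 7 N.
- tape_white: White tape roll, 62 mm across, 20 mm tall, lying beside the jig; bystander. Origin: centre of its underside.
- marker_black: Marker pen, 138 x 12 x 14 mm, lying beside the jig; bystander. Origin: under its middle.
- tweezers_c: Steel tweezers, 124 x 15 x 10 mm, lying beside the jig; bystander. Origin: under their middle.

How it is judged:
By the outcome, as a careful person would: the job done as asked, in the order asked, and still so for the second after the job is handed in, with the robot touching nothing.
It also fails if it takes over 58 s, if anything falls off the work surface, if the arm or the gripper's body presses on something with over 40 N, if the wrist force passes 120 N, or if a joint passes its speed limit or range.

### The arm

A 6-joint arm with a two-finger parallel gripper is mounted at the origin on a cart in front of the work surface, level with it; the furniture and walls round the work are solid. World frame = base frame: x ahead of the robot, y to its left, z up, the work surface at z = 0. Lengths are in m, angles in rad, forces in N, time in s.
With the tool pointing down it reaches from about 0.25 to 0.775 m from the base axis. Payload 4 kg.
Tool frame: the origin (TCP) lies on the centre line of the jaws, within the pads' length; the fingertips stand 19 mm ahead of it and the grasp point (between the pads) is the TCP (manip.nose_length is the distance from the TCP to the fingertips, in m); z points along the fingers, y is the line along which they close (so a half turn about z gives the same grasp; the last joint's range is limited). The gripper opens to 85 mm and grips with 20 to 120 N. Pads are 22 mm wide; open, the fingers measure 114 mm over their backs; the gripper's body (76 mm by 85 mm) begins 54 mm behind the grasp point. The pads swing forward as they close: fully open they stand 13 mm farther back than shut.
Start: joints at [1.057, 0.087, 1.371, -0, 1.684, -0.103], TCP at [0.22, 0.504, 0.25] pointing down, gripper open.
Joint ranges: [-3.1, 3.1], [-0.76, 2.03], [0.27, 2.55], [-1.08, 4.22], [0.17, 2.65], [-2.57, 2.57]. Speed limits (rad/s): [2.79, 2.79, 3.14, 3.14, 3.14, 3.14].

### API

Orientations are given as a unit quaternion [w, x, y, z].
In Python, from station import manip gives the robot as it stands. The module is installed in compiled form; this text tells all that it offers.
- The arm moves only by the tool step_arm, never from a script. Its argument "plan" is one flat list of numbers, 7 for each row, row after row: the shift along the tool's x, y, z in m, then the turn, a rotation vector about the tool's x, y, z in rad, then the opening, from 0 (shut) to 1 (fully open). In form: [tx, ty, tz, wx, wy, wz, claw, tx, ty, tz, wx, wy, wz, claw, ...]. A call has 1 to 8 rows; each row shifts and turns the commanded pose from where the row before left it, along the tool's axes as they then stand; what a row does not reach is not made up. A row lasts 1/10 s, in which the tool goes at most 50 mm and 8.59 degrees, less where a joint would pass 70% of its speed; a pose out of reach is approached as far as the arm can. A call is refused whole if a number of a shift passes 0.05 or a number of a turn 0.15, either way. A call with a gripper value outside its range is refused whole. The fingers move at their own pace and stop on an object; "newtons" is the grip in N (left out, the last holds). Time passes only in rows, so rows that do not move let the fingers close. It gives the time, the measured TCP pose, the force, the opening and the grip force at its end, in the units of the state.
- manip.sense(): the state, without advancing time (a new reading comes with each control period).
- manip.camera(name): name is "scene" or "top" or "wrist"; returns a dict with "image" (400x640x3 uint8, red, green, blue), "mtx" (3x3 intrinsics, pixels), "origin" and "orientation" of the camera in the world. Camera axes: x right, y down, z forward; pixel columns grow to the right and rows downward; lengths in m; the calibration is good to about 2 mm. A picture is of the moment at which its call begins. There is no depth.
- manip.finish_job(): hands the job in; it is judged then, once.
The state is a dict: "time_s": time; "qpos": joint angles; "joint_vel": joint speeds; "tau": joint torques, N m; "eef_pos": TCP position; "tcp_rot": TCP orientation; "force": force on the tool from outside, world axes, zero at the start; "ft_torque": the same for the moment, N m; "grip_width": finger opening in m; "gripper_force": force on a finger pad.
Only numpy, scipy, OpenCV 4.12 (cv2) and the standard library are available. Lean on these libraries where they do the work, as an engineer would, in place of code of your own. Each camera call takes 0.05 s, during which the arm holds its last target. There are 200 camera calls.

## Working session

There is one attempt and no reset: what is moved stays moved. The work goes in short steps, Python scripts to look and compute and a tool call to move; the robot and the scene stay as the last step left them, time stands still between calls to the robot, and variables do not carry over. Pictures are saved under pics/ and viewed, at most 10 in all, crops included, and the job is handed in when it is done.

Besides the shell and the picture viewer there is one more tool, called after ">>>" as name(argument=value, ...) on one line, values as JSON. step_arm: Moves the arm, as the interface text tells. Its arguments: {"type":"object","properties":{"plan":{"type":"array"},"newtons":{"type":"number"}},"required":["plan"]}

```bash
mkdir -p pics; cat > h.py <<'E'
import numpy as np, cv2
from scipy.spatial.transform import Rotation as R
from station import manip
def rot(q): return R.from_quat([q[1],q[2],q[3],q[0]]).as_matrix()
def snap(n,f):
    c=manip.camera(n); cv2.imwrite('pics/'+f,c['image'][:,:,::-1]); np.savez('pics/'+f+'.npz',m=c['mtx'],o=c['origin'],r=rot(c['orientation'])); return c
def ray(f,px,z):
    d=np.load('pics/'+f+'.npz'); v=d['r']@np.linalg.inv(d['m'])@[px[0],px[1],1]; return d['o']+v*(z-d['o'][2])/v[2]
def proj(f,p):
    d=np.load('pics/'+f+'.npz'); v=d['m']@d['r'].T@(np.array(p)-d['o']); return v[:2]/v[2]
E
python3 - <<'E'
from h import *
for n in ['scene','top']:
    c=snap(n,n+'1.png'); print(c['origin'],c['orientation'],c['mtx'])
print(manip.sense())
E
```

```text
[ 0.26889333 -0.63342438  0.7700519 ] [-0.37807404  0.89039147 -0.23349974  0.09869612] [[489.20318046   0.         322.48001456]
 [  0.         489.20318046 200.98731773]
 [  0.           0.           1.        ]]
[ 0.53992489 -0.02445876  0.99485368] [-0.01090097  0.71735198 -0.69563339  0.03716839] [[406.36473583   0.         323.35344704]
 [  0.         406.36473583 202.56323391]
 [  0.           0.           1.        ]]
{'time_s': 0.1, 'qpos': array([ 1.05692114e+00,  8.79163519e-02,  1.37213487e+00,  2.03934369e-06,
        1.68359084e+00, -1.03116362e-01]), 'joint_vel': array([-0.001644  , -0.00075953, -0.00383642, -0.00158909, -0.00207996,
       -0.00206933]), 'tau': array([ 2.22336988e-03, -3.53011107e+01, -3.14218712e+01, -1.39370436e-04,
        7.94499821e-03, -5.21513959e-05]), 'eef_pos': array([0.21942552, 0.50388295, 0.24922075]), 'tcp_rot': array([-3.12092261e-04,  2.03938395e-01,  9.78983187e-01, -9.76022244e-04]), 'force': array([-0.93546363, -0.57402038, -0.77679501]), 'ft_torque': array([ 0.00696572,  0.04176891, -0.0139697 ]), 'gripper_force': 0.0, 'grip_width': 0.08546711713725626}
```

View pics/top1.png

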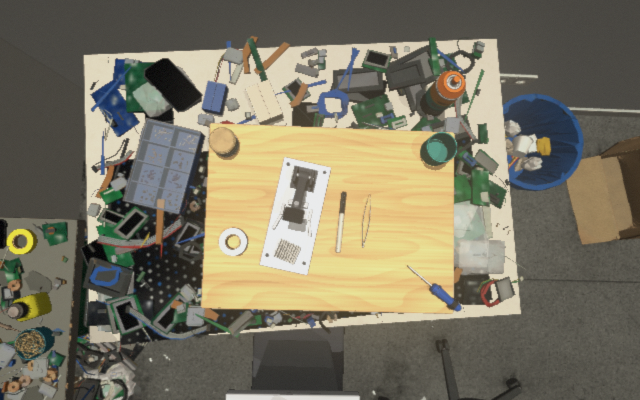

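View pics/scene1.png

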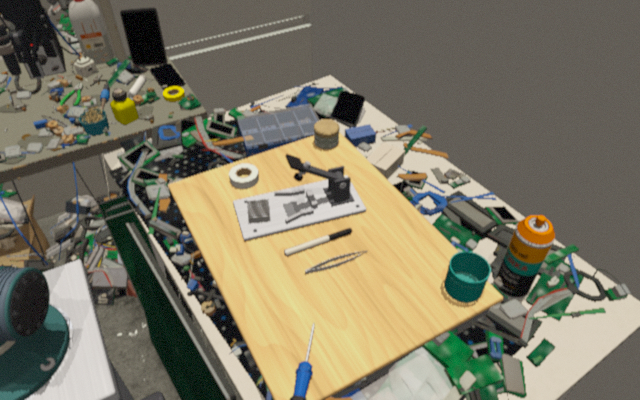

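The top view shows the plate at about (262–328, 158–274), its loading end towards the robot. The sink is near (288, 250), and the tape (233, 241), marker (341, 222) and tweezers (366, 221) lie beside it. I'll enlarge this area.

```bash
python3 - <<'E'
from h import *
a=cv2.imread('pics/top1.png')[152:280,225:375]; cv2.imwrite('pics/c1.png',cv2.resize(a,None,fx=4.6875,fy=4.6875,interpolation=cv2.INTER_CUBIC))
a=cv2.imread('pics/scene1.png')[145:245,225:375]; cv2.imwrite('pics/c2.png',cv2.resize(a,None,fx=5,fy=5,interpolation=cv2.INTER_CUBIC))
E
```

```text
(no output)
```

View pics/c1.png

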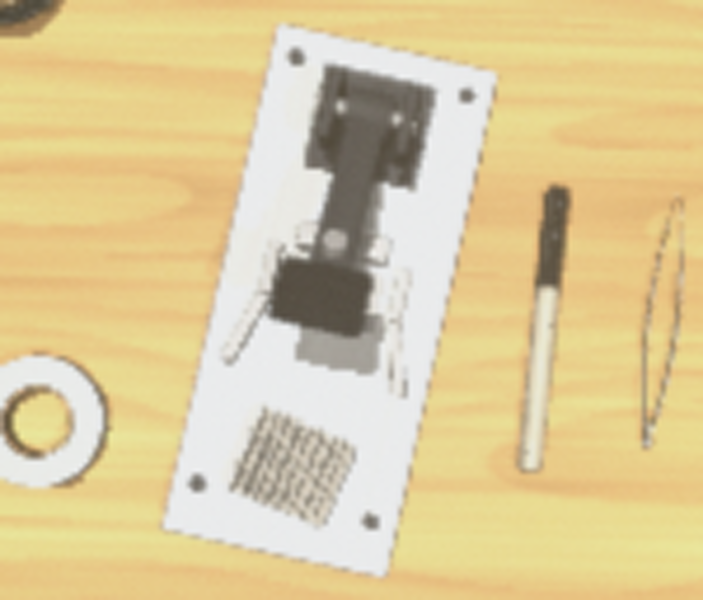

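View pics/c2.png

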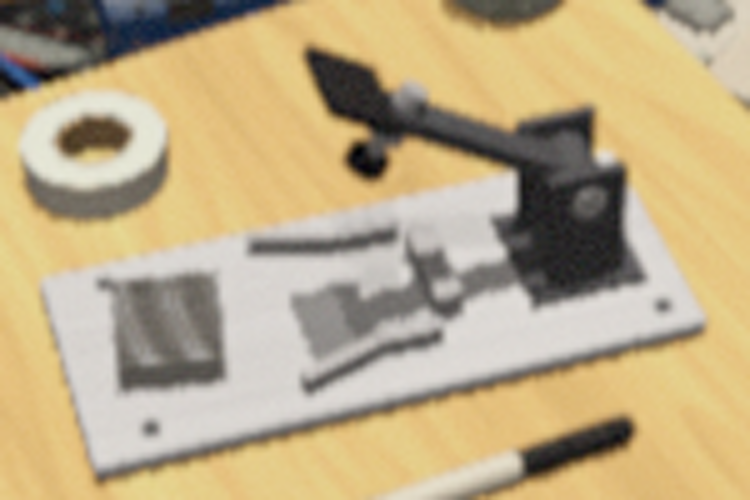

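The enlarged top view gives plate corners at crop (280,25), (497,73), (385,577), (163,528). The sink's top corners are at (265,408), (357,443), (322,527), (232,488), and the paddle is at about (322,297).

```bash
cat >> h.py <<'E'
def fr(f,px,z,s=4.6875,off=(225,152)): return ray(f,[(px[0]+.5)/s-.5+off[0],(px[1]+.5)/s-.5+off[1]],z)
E
python3 - <<'E'
from h import *
f='top1.png'
P=np.array([fr(f,p,.08) for p in [(280,25),(497,73),(385,577),(163,528)]])
print(P, P.mean(0))
for i in range(4): print(np.linalg.norm(P[i]-P[i-1]))
x=(P[0]+P[1]-P[2]-P[3])[:2]; y=(P[0]-P[1]+P[3]-P[2])[:2]
yaw=np.arctan2(x[1],x[0]); print('yaw',yaw,np.arctan2(-y[0],y[1]))
yaw=(yaw*.7+.3*np.arctan2(-y[0],y[1]))
c=P.mean(0)[:2]; J=np.array([[np.cos(yaw),-np.sin(yaw)],[np.sin(yaw),np.cos(yaw)]])
np.savez('jig.npz',c=c,J=J,yaw=yaw)
S=np.array([fr(f,p,.096) for p in [(265,408),(357,443),(322,527),(232,488)]])[:,:2]
print('sink jig',(S-c)@J*1e3,((S-c)@J).mean(0)*1e3)
for p in [(272,258),(375,275),(362,337),(268,318)]: print('paddle',((fr(f,p,.19)[:2]-c)@J)*1e3)
for p in [(225,360),(403,395),(276,243),(405,270)]: print('guide',((fr(f,p,.09)[:2]-c)@J)*1e3)
# check scene
print([ (np.array(proj('scene1.png',[*(c+J@q),.08]))-[225,145])*5 for q in np.array([[-.125,.055],[-.125,-.055],[.125,-.055]])])
print('side',(S-S.mean(0)).round(4), c,yaw)
E
```

```text
[[ 0.70355555  0.03395522  0.08      ]
 [ 0.68387873 -0.07173542  0.08      ]
 [ 0.44057846 -0.02528051  0.08      ]
 [ 0.46091001  0.08057146  0.08      ]] [0.57223069 0.00437769 0.08      ]
0.2470828449905525
0.10750668624440353
0.24769553402523653
0.10778688333868147
yaw -0.18923413701781522 -0.18691901701899277
sink jig [[ -57.4454692    18.61675012]
 [ -64.11908642  -27.02177254]
 [-105.72296758  -19.66173012]
 [ -97.04124265   25.31392627]] [-81.08219146  -0.68820657]
paddle [ 7.90691528 24.265395  ]
paddle [ 10.36909262 -19.67504985]
paddle [-16.34573959 -20.06959611]
paddle [-17.12262101  20.26600181]
guide [-39.69768446  42.39193509]
guide [-37.64952605 -43.23420245]
guide [19.52517392 31.29398176]
guide [ 20.356873   -31.23005866]
[array([ 35.38114964, 276.23159043]), array([ 91.63117941, 468.42517821]), array([707.92487642, 318.66327724])]
side [[ 0.0268  0.0145]
 [ 0.0117 -0.029 ]
 [-0.0278 -0.014 ]
 [-0.0108  0.0285]] [0.57223069 0.00437769] -0.18853960101816847
```

```bash
cat >> h.py <<'E'
j=np.load('jig.npz') if __import__('os').path.exists('jig.npz') else None
def W(x,y,z): p=j['c']+j['J']@[x/1e3,y/1e3]; return np.array([*p,z/1e3])   # jig mm (z world) -> world
def jig(p): return np.r_[(np.array(p)[:2]-j['c'])@j['J'],p[2]]*1e3
def ori(t):  # tilt back by t
    J3=np.eye(3); J3[:2,:2]=j['J']; s,c=np.sin(t),np.cos(t)
    return J3@np.array([[-c,0,s],[0,1,0],[-s,0,-c]])
def go(p,Rt=None):
    s=manip.sense(); R0=rot(s['tcp_rot'])
    print('t',round(s['time_s'],2),'jig',jig(s['eef_pos']).round(1),'F jig',(np.r_[s['force'][:2]@j['J'],s['force'][2]]).round(2),'w',s['grip_width'])
    if Rt is not None: print('turn',R.from_matrix(R0.T@Rt).as_rotvec().round(4))
    if p is not None: print('shift',(R0.T@(np.array(p)-s['eef_pos'])).round(4))
E
python3 - <<'E'
from h import *
print(manip.nose_length)
go(W(-160,-1,200),ori(np.radians(30)))
E
```

```text
0.019
t 0.1 jig [-440.2  424.5  249.2] F jig [-0.81 -0.74 -0.78] w 0.08546711713725626
turn [-0.0601 -0.5219 -0.2166]
shift [-0.3671 -0.3532  0.0499]
```

>>> step_arm(plan=[-0.03,-0.03,0.004,0,0,0,0.24,-0.03,-0.03,0.004,0,0,0,0.24,-0.03,-0.03,0.004,0,0,0,0.24,-0.03,-0.03,0.004,0,0,0,0.24,-0.03,-0.03,0.004,0,0,0,0.24,-0.03,-0.03,0.004,0,0,0,0.24,-0.03,-0.03,0.004,0,0,0,0.24,-0.03,-0.03,0.004,0,0,0,0.24])

```text
time_s: 0.9
eef_pos: [0.3438, 0.1867, 0.2178]
tcp_rot: [-0.0, 0.204, 0.979, -0.0]
force: [-0.2, 1.2, 0.5]
grip_width: 0.0203
gripper_force: 0.0
```

>>> step_arm(plan=[-0.03,-0.03,0.004,0,0,0,0.24,-0.03,-0.03,0.004,0,0,0,0.24,-0.03,-0.03,0.004,0,0,0,0.24,-0.03,-0.02,0.004,0,0,0,0.24,0,0,0,-0.015,-0.13,-0.054,0.24,0,0,0,-0.015,-0.13,-0.054,0.24,0,0,0,-0.015,-0.13,-0.054,0.24,0,0,0,-0.015,-0.13,-0.054,0.24])

```text
time_s: 1.7
eef_pos: [0.41, 0.0395, 0.2023]
tcp_rot: [0.259, 0.091, 0.961, -0.024]
force: [-0.3, 0.6, 0.1]
grip_width: 0.0205
gripper_force: 0.0
```

>>> step_arm(plan=[0,0,0,0,0,0,0.24,0,0,0,0,0,0,0.24])

```text
time_s: 1.9
eef_pos: [0.4095, 0.0397, 0.2022]
tcp_rot: [0.256, 0.092, 0.962, -0.023]
force: [1.8, -0.3, -0.0]
grip_width: 0.0207
gripper_force: 0.0
```

```bash
python3 - <<'E'
from h import *
t=np.radians(30); Rt=ori(t)
# want tip centre at jig -132, lower corner at world z 87
# TCP= tip - .019 z
tip=W(-132,0,87+11*np.sin(t)); go(tip-.019*Rt[:,2],Rt)
c=snap('wrist','w1.png')
snap('scene','s2.png')
a=cv2.imread('pics/s2.png')[100:250,150:350]; cv2.imwrite('pics/s2c.png',np.hstack([cv2.resize(a,None,fx=2,fy=2,interpolation=cv2.INTER_CUBIC),cv2.resize(c['image'][:,:,::-1],(400,300))]))
E
```

```text
t 1.9 jig [-166.5    4.2  202.2] F jig [ 1.87  0.01 -0.02] w 0.020735020391667244
turn [ 0.0017 -0.0028 -0.0024]
shift [ 0.0247 -0.0044  0.0933]
```

View pics/s2c.png

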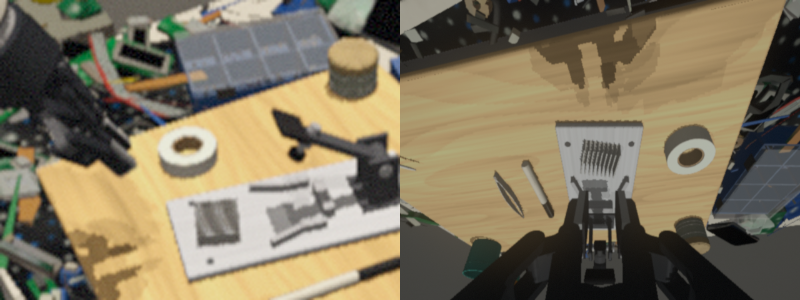

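>>> step_arm(plan=[0.008,-0.002,0.03,0,0,0,0.24,0.008,-0.002,0.03,0,0,0,0.24,0.008,0,0.03,0,0,0,0.24,0,0,0,0,0,0,0.24,0,0,0,0,0,0,0.24])

```text
time_s: 2.5
eef_pos: [0.4338, 0.0311, 0.1129]
tcp_rot: [0.257, 0.092, 0.962, -0.023]
force: [0.7, -0.1, 0.5]
grip_width: 0.0205
gripper_force: 0.0
```

```bash
python3 - <<'E'
from h import *
t=np.radians(30); Rt=ori(t)
tip=W(-125,0,83+11*np.sin(t)); go(tip-.019*Rt[:,2],Rt)
c=snap('wrist','w2.png')
snap('scene','s3.png')
a=cv2.imread('pics/s3.png')[150:250,180:313]; cv2.imwrite('pics/s3c.png',np.hstack([cv2.resize(a,(500,376),interpolation=cv2.INTER_CUBIC),cv2.resize(c['image'][100:330,200:440,::-1],(300,376))]))
E
```

```text
t 2.5 jig [-141.     0.3  112.9] F jig [0.7  0.05 0.53] w 0.020482308288974755
turn [ 0.0011 -0.0025 -0.0023]
shift [-0.0016 -0.0003  0.0101]
```

View pics/s3c.png

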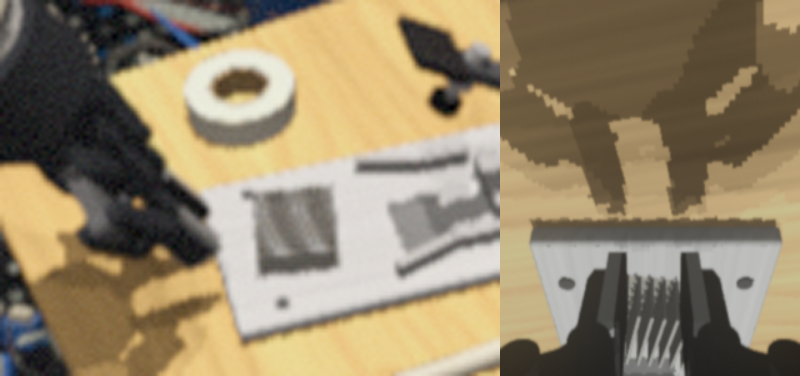

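Both fingertips stand just short of the plate's loading edge, centred on the sink, and the fins run along the push direction. I'll set the lean to 25° so the contact sits lower on the sink.

```bash
python3 - <<'E'
from h import *
t=np.radians(25); Rt=ori(t)
tip=W(-125,0,82+11*np.sin(t)); go(tip-.019*Rt[:,2],Rt)
for x in (-1,): print('+x 10mm in tool', (Rt.T@np.r_[j['J']@[.01,0],0]).round(5))
E
```

```text
t 2.6 jig [-140.2    0.7  115. ] F jig [-0.69  0.02 -0.37] w 0.01996825949738197
turn [ 0.0023  0.0895 -0.0021]
shift [-0.0006 -0.0007  0.0133]
+x 10mm in tool [-0.00906 -0.       0.00423]
```

>>> step_arm(plan=[0,0,0.006,0,0.045,0,0.24,0,0,0.006,0,0.045,0,0.24,0,0,0,0,0,0,0.24,0,0,0,0,0,0,0.24])

```text
time_s: 3.0
eef_pos: [0.4395, 0.0303, 0.1036]
tcp_rot: [0.215, 0.093, 0.972, -0.019]
force: [0.0, -0.4, 0.5]
grip_width: 0.0205
gripper_force: 0.0
```

```bash
python3 - <<'E'
from h import *
t=np.radians(25); Rt=ori(t)
tip=W(-125,0,82+11*np.sin(t)); go(tip-.019*Rt[:,2],Rt)
manip.camera('wrist'); go(tip-.019*Rt[:,2],Rt)
print(rot(manip.sense()['tcp_rot'])[:,2])
E
```

```text
t 3.0 jig [-135.2    0.6  103.6] F jig [ 0.1  -0.4   0.53] w 0.020535831115156344
turn [ 0.0022 -0.0007 -0.0018]
shift [-0.0021 -0.0006  0.0007]
t 3.05 jig [-135.7    0.6  103.1] F jig [-1.   -0.1   0.07] w 0.020516523750649926
turn [ 0.0021 -0.0014 -0.0015]
shift [-0.0027 -0.0006  0.0005]
[ 0.41432314 -0.07686708 -0.90687804]
```

>>> step_arm(plan=[-0.0054,0,0.0025,0,0,0,0.24,-0.0054,0,0.0025,0,0,0,0.24,-0.0054,0,0.0025,0,0,0,0.24,-0.0054,0,0.0025,0,0,0,0.24,-0.0054,0,0.0025,0,0,0,0.24,-0.0054,0,0.0025,0,0,0,0.24,-0.0054,0,0.0025,0,0,0,0.24,0,0,0,0,0,0,0.24])

```text
time_s: 3.85
eef_pos: [0.4803, 0.0223, 0.1019]
tcp_rot: [0.214, 0.093, 0.972, -0.019]
force: [0.3, 0.7, -0.0]
grip_width: 0.0206
gripper_force: 0.0
```

```bash
python3 - <<'E'
from h import *
go(None)
c=snap('top','t3.png');snap('scene','s4.png'); go(None)
a=cv2.imread('pics/s4.png')[155:245,215:325]; b=cv2.imread('pics/t3.png')[170:280,250:340]; cv2.imwrite('pics/s4c.png',np.hstack([cv2.resize(a,(460,376),interpolation=cv2.INTER_CUBIC),cv2.resize(b,(308,376),interpolation=cv2.INTER_CUBIC)]))
E
```

```text
t 3.85 jig [-93.6   0.3 101.9] F jig [ 0.2  0.7 -0. ] w 0.020598174694976438
t 3.95 jig [-94.4   0.3 101.6] F jig [0.77 0.23 0.13] w 0.020790069756887648
```

View pics/s4c.png

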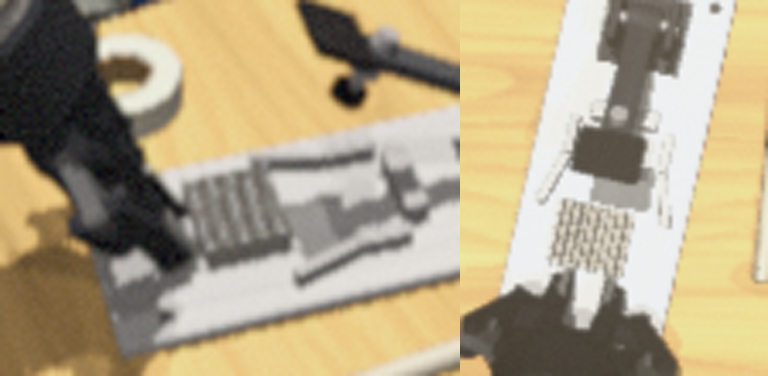

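The sink has turned nearly square and is being pushed flat on the plate, with its front edge at top-crop y≈200. Next it goes into the guides.

>>> step_arm(plan=[-0.0056,0,0.002,0,0,0,0.24,-0.0054,0,0.0025,0,0,0,0.24,-0.0054,0,0.0025,0,0,0,0.24,-0.0054,0,0.0025,0,0,0,0.24,-0.0054,0,0.0025,0,0,0,0.24,-0.0054,0,0.0024,0,0,0,0.24,0,0,0,0,0,0,0.24])

```text
time_s: 4.65
eef_pos: [0.5154, 0.0155, 0.1026]
tcp_rot: [0.214, 0.093, 0.972, -0.019]
force: [-0.7, -0.6, 0.5]
grip_width: 0.0206
gripper_force: 0.0
```

```bash
python3 - <<'E'
from h import *
go(None)
c=snap('top','t4.png');snap('scene','s5.png'); go(None)
a=cv2.imread('pics/s5.png')[155:245,215:325]; b=cv2.imread('pics/t4.png')[170:280,250:340]; cv2.imwrite('pics/s5c.png',np.hstack([cv2.resize(a,(460,376),interpolation=cv2.INTER_CUBIC),cv2.resize(b,(308,376),interpolation=cv2.INTER_CUBIC)]))
E
```

```text
t 4.65 jig [-57.9   0.3 102.6] F jig [-0.62 -0.77  0.53] w 0.020617970714824928
t 4.75 jig [-58.6   0.4 102.4] F jig [ 0.4  -0.72  1.06] w 0.020372498406961443
```

View pics/s5c.png

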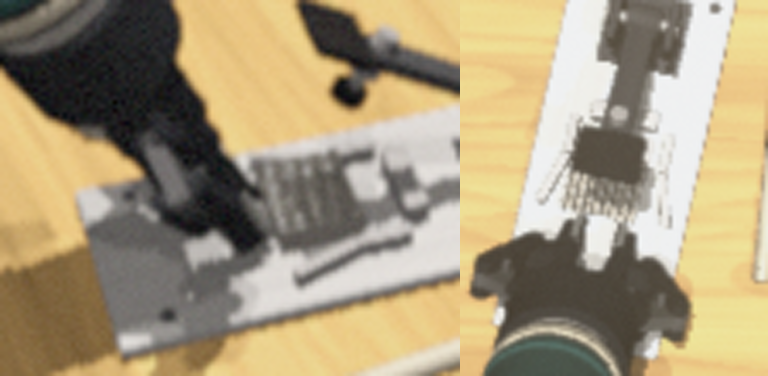

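The sink is square, centred and between the guide flares. About 20 mm remains, so I'll slow down and feel for the stop.

>>> step_arm(plan=[-0.0036,0,0.0017,0,0,0,0.24,-0.0036,0,0.0017,0,0,0,0.24,-0.0036,0,0.0017,0,0,0,0.24,-0.0018,0,0.00085,0,0,0,0.24,-0.0018,0,0.00085,0,0,0,0.24,0,0,0,0,0,0,0.24])

```text
time_s: 5.35
eef_pos: [0.5304, 0.0127, 0.1023]
tcp_rot: [0.214, 0.093, 0.972, -0.019]
force: [-0.4, 1.0, 0.0]
grip_width: 0.0207
gripper_force: 0.0
```

>>> step_arm(plan=[-0.0009,0,0.0004,0,0,0,0.24,-0.0009,0,0.0004,0,0,0,0.24,0,0,0,0,0,0,0.24])

```text
time_s: 5.65
eef_pos: [0.5321, 0.0124, 0.1023]
tcp_rot: [0.214, 0.092, 0.972, -0.019]
force: [-0.5, 0.1, 0.8]
grip_width: 0.0203
gripper_force: 0.1
```

```bash
python3 - <<'E'
from h import *
go(None)
E
```

```text
t 5.65 jig [-40.9   0.4 102.3] F jig [-0.49  0.03  0.84] w 0.02029643092956026
```

>>> step_arm(plan=[-0.0009,0,0.0004,0,0,0,0.24,-0.0009,0,0.0004,0,0,0,0.24,0,0,0,0,0,0,0.24])

```text
time_s: 5.95
eef_pos: [0.5341, 0.012, 0.1023]
tcp_rot: [0.214, 0.092, 0.972, -0.019]
force: [0.0, -0.4, -0.7]
grip_width: 0.0205
gripper_force: 0.1
```

>>> step_arm(plan=[-0.0009,0,0.0004,0,0,0,0.24,0,0,0,0,0,0,0.24])

```text
time_s: 6.15
eef_pos: [0.535, 0.0118, 0.1023]
tcp_rot: [0.214, 0.092, 0.972, -0.019]
force: [-0.2, 1.0, -0.1]
grip_width: 0.0208
gripper_force: 0.1
```

>>> step_arm(plan=[-0.0009,0,0.0004,0,0,0,0.24,0,0,0,0,0,0,0.24])

```text
time_s: 6.35
eef_pos: [0.5355, 0.0117, 0.1022]
tcp_rot: [0.213, 0.092, 0.972, -0.019]
force: [-3.6, 0.3, 1.9]
grip_width: 0.0204
gripper_force: 1.9
```

>>> step_arm(plan=[-0.0009,0,0.0004,0,0,0,0.24,0,0,0,0,0,0,0.24])

```text
time_s: 6.55
eef_pos: [0.5357, 0.0117, 0.1022]
tcp_rot: [0.212, 0.093, 0.973, -0.019]
force: [-8.8, 0.7, 6.0]
grip_width: 0.0207
gripper_force: 4.5
```

```bash
python3 - <<'E'
from h import *
go(None)
c=snap('top','t5.png');snap('scene','s6.png'); go(None)
a=cv2.imread('pics/s6.png')[155:245,245:355]; b=cv2.imread('pics/t5.png')[170:280,250:340]; cv2.imwrite('pics/s6c.png',np.hstack([cv2.resize(a,(460,376),interpolation=cv2.INTER_CUBIC),cv2.resize(b,(308,376),interpolation=cv2.INTER_CUBIC)]))
E
```

```text
t 6.55 jig [-37.2   0.4 102.2] F jig [-8.78 -0.92  6.05] w 0.020652765070609258
t 6.65 jig [-37.2   0.4 102.1] F jig [-8.64 -0.51  6.04] w 0.020642799765103158
```

View pics/s6c.png

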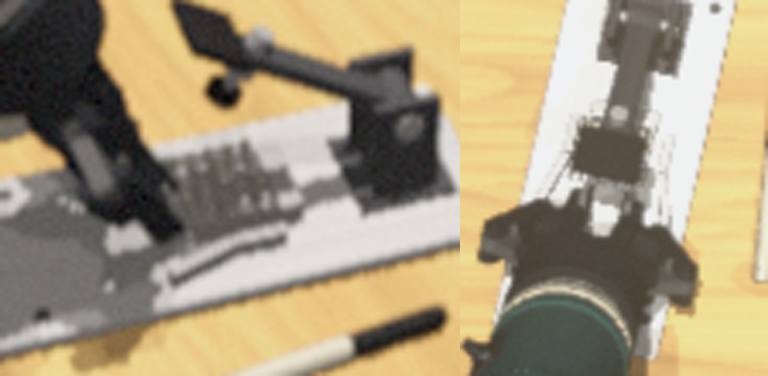

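The wrist reads a steady 9 N against the stop with both fingers on the sink's rear face, so it is home. I'll back off and shut the fingers.

>>> step_arm(plan=[0.009,0,-0.0042,0,0,0,0.24,0.018,0,-0.0084,0,0,0,0.24,0.027,0,-0.0126,0,0,0,0.24,0.018,0,-0.0084,0,0,0,0.24,-0.017,0,-0.036,0,0,0,0,-0.017,0,-0.036,0,0.143,0,0,-0.012,0,-0.038,0,0.143,0,0,0,0,0,0,0,0,0])

```text
time_s: 7.45
eef_pos: [0.4657, 0.025, 0.2277]
tcp_rot: [0.085, 0.095, 0.992, -0.006]
force: [1.4, -0.4, -0.3]
grip_width: -0.0002
gripper_force: 0.0
```

```bash
python3 - <<'E'
from h import *
snap('top','t6.png');snap('scene','s7.png')
a=cv2.imread('pics/s7.png')[155:245,245:355]; b=cv2.imread('pics/t6.png')[170:280,250:340]; cv2.imwrite('pics/s7c.png',np.hstack([cv2.resize(a,(460,376),interpolation=cv2.INTER_CUBIC),cv2.resize(b,(308,376),interpolation=cv2.INTER_CUBIC)]))
Rt=ori(.15)
for a in [.64,.6,.5,.4,.3,.2,.1,.05,0,-.05]:
    print(a,(85-110*np.cos(a)+7*np.sin(a)+8).round(1),(125+110*np.sin(a)+7*np.cos(a)+20.4).round(1))
go(W(6,0,225),Rt)
E
```

```text
0.64 8.9 216.7
0.6 6.2 213.3
0.5 -0.2 204.3
0.4 -5.6 194.7
0.3 -10.0 184.6
0.2 -13.4 174.1
0.1 -15.8 163.3
0.05 -16.5 157.9
0 -17.0 152.4
-0.05 -17.2 146.9
t 7.55 jig [-1.128e+02  1.000e-01  2.206e+02] F jig [ 0.95 -0.68 -0.98] w -0.00014165170503525044
turn [ 0.002   0.0107 -0.0019]
shift [-1.18e-01  1.00e-04  1.47e-02]
```

View pics/s7c.png

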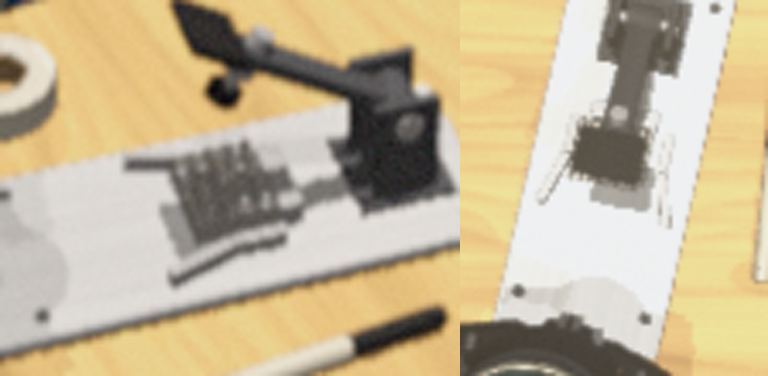

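The sink sits square against the stop between the guides, at about (225,195) in the scene crop. The arm is still raised and its paddle is free, so I'll move above it.

>>> step_arm(plan=[-0.003,0,-0.02,0,0,0,0,-0.035,0,0.0053,0,0,0,0,-0.04,0,0.006,0,0,0,0,-0.043,0,0.0065,0,0,0,0,0,0,0,0,0,0,0,0,0,0,0,0,0,0])

```text
time_s: 8.15
eef_pos: [0.5759, 0.0034, 0.2367]
tcp_rot: [0.075, 0.095, 0.993, -0.006]
force: [-0.2, 0.0, 0.2]
grip_width: 0.0
gripper_force: 0.0
```

```bash
python3 - <<'E'
from h import *
go(W(6.5,0,220),ori(.15))
manip.camera('wrist');go(W(6.5,0,220),ori(.15))
E
```

```text
t 8.15 jig [ 3.800e+00 -2.000e-01  2.367e+02] F jig [-0.16 -0.    0.25] w 2.1090603544487257e-06
turn [ 0.0011  0.0009 -0.0014]
shift [-0.0002  0.0002  0.0169]
t 8.2 jig [ 3.40e+00 -1.00e-01  2.38e+02] F jig [ 0.19 -0.12 -0.19] w -1.9231385975559693e-05
turn [ 0.0014  0.0029 -0.0012]
shift [-0.0003  0.0001  0.0183]
```

>>> step_arm(plan=[0,0,0.008,0,0,0,0,0,0,0.008,0,0,0,0,0,0,0.002,0,0,0,0,0,0,0,0,0,0,0])

```text
time_s: 8.6
eef_pos: [0.5789, 0.0031, 0.2218]
tcp_rot: [0.077, 0.094, 0.993, -0.006]
force: [0.5, 0.8, 0.9]
grip_width: 0.0001
gripper_force: 0.0
```

>>> step_arm(plan=[0,0,0.002,0,0,0,0,0,0,0.002,0,0,0,0,0,0,0,0,0,0,0])

```text
time_s: 8.9
eef_pos: [0.5803, 0.0028, 0.2183]
tcp_rot: [0.078, 0.094, 0.992, -0.006]
force: [0.2, 0.2, 0.8]
grip_width: -0.0002
gripper_force: 0.0
```

>>> step_arm(plan=[0,0,0.002,0,0,0,0,0,0,0.002,0,0,0,0,0,0,0,0,0,0,0])

```text
time_s: 9.2
eef_pos: [0.5808, 0.0027, 0.214]
tcp_rot: [0.077, 0.094, 0.992, -0.006]
force: [-0.9, 0.4, 0.2]
grip_width: -0.0002
gripper_force: 0.0
```

```bash
python3 - <<'E'
from h import *
go(None)
E
```

```text
t 9.2 jig [ 8.80e+00 -1.00e-01  2.14e+02] F jig [-1.    0.23  0.16] w -0.00015810887391496514
```

>>> step_arm(plan=[0.0012,0,0.0018,0,0,0,0,0.0012,0,0.0018,0,0,0,0,0,0,0,0,0,0,0])

```text
time_s: 9.5
eef_pos: [0.5791, 0.003, 0.2105]
tcp_rot: [0.078, 0.094, 0.992, -0.006]
force: [0.2, 0.1, 0.0]
grip_width: -0.0001
gripper_force: 0.0
```

>>> step_arm(plan=[0.0012,0,0.0018,0,0,0,0,0.0012,0,0.0018,0,0,0,0,0,0,0,0,0,0,0])

```text
time_s: 9.8
eef_pos: [0.5788, 0.0031, 0.2098]
tcp_rot: [0.081, 0.094, 0.992, -0.007]
force: [-0.3, -0.8, 7.3]
grip_width: 0.0
gripper_force: 2.9
```

```bash
python3 - <<'E'
from h import *
go(None)
E
```

```text
t 9.8 jig [  6.7  -0.  209.8] F jig [-0.14 -0.81  7.35] w 3.8228973915147483e-05
```

>>> step_arm(plan=[0.0025,0,0.0034,0,0,0,0,0.0025,0,0.0034,0,0,0,0,0.0025,0,0.0034,0,0,0,0,0.0025,0,0.0034,0,0,0,0,0,0,0,0,0,0,0])

```text
time_s: 10.3
eef_pos: [0.5707, 0.0047, 0.1947]
tcp_rot: [0.08, 0.094, 0.992, -0.007]
force: [-1.9, -0.2, 7.8]
grip_width: 0.0001
gripper_force: 3.0
```

```bash
python3 - <<'E'
from h import *
go(None,ori(.15))
E
```

```text
t 10.3 jig [-1.600e+00  1.000e-01  1.947e+02] F jig [-1.87 -0.6   7.79] w 6.322217500257626e-05
turn [ 0.0021  0.0115 -0.0013]
```

>>> step_arm(plan=[0.0021,0,0.0031,0,0,0,0,0.0021,0,0.0031,0,0,0,0,0.0021,0,0.0031,0,0,0,0,0.0021,0,0.0031,0,0,0,0,0.0021,0,0.0031,0,0,0,0,0.0021,0,0.0031,0,0,0,0,0,0,0,0,0,0,0])

```text
time_s: 11.0
eef_pos: [0.5624, 0.0063, 0.1742]
tcp_rot: [0.082, 0.094, 0.992, -0.007]
force: [1.6, -0.4, 5.1]
grip_width: 0.0
gripper_force: 2.7
```

```bash
python3 - <<'E'
from h import *
go(None,ori(.15))
E
```

```text
t 11.0 jig [-1.000e+01  1.000e-01  1.742e+02] F jig [ 1.61 -0.12  5.12] w 3.292991481312378e-05
turn [ 0.0021  0.0139 -0.0014]
```

>>> step_arm(plan=[0.0016,0,0.0025,0,0,0,0,0.0016,0,0.0025,0,0,0,0,0.0014,0,0.0025,0,0,0,0,0.0014,0,0.0025,0,0,0,0,0,0,0,0,0,0,0])

```text
time_s: 11.5
eef_pos: [0.5597, 0.0069, 0.1642]
tcp_rot: [0.084, 0.095, 0.992, -0.007]
force: [4.4, -1.3, 4.6]
grip_width: 0.0001
gripper_force: 2.9
```

>>> step_arm(plan=[0.0005,0,0.001,0,0,0,0,0.0005,0,0.001,0,0,0,0,0,0,0,0,0,0,0])

```text
time_s: 11.8
eef_pos: [0.5594, 0.0069, 0.1625]
tcp_rot: [0.084, 0.094, 0.992, -0.007]
force: [5.9, -0.9, 6.1]
grip_width: -0.0001
gripper_force: 3.2
```

>>> step_arm(plan=[0.0004,0,0.001,0,0,0,0,0.0004,0,0.001,0,0,0,0,0,0,0,0,0,0,0])

```text
time_s: 12.1
eef_pos: [0.559, 0.007, 0.1605]
tcp_rot: [0.084, 0.094, 0.992, -0.007]
force: [5.2, -1.4, 5.3]
grip_width: -0.0001
gripper_force: 3.2
```

```bash
python3 - <<'E'
from h import *
go(None,ori(.15))
E
```

```text
t 12.1 jig [-1.350e+01  1.000e-01  1.605e+02] F jig [ 5.33 -0.43  5.33] w -0.00014210678702928614
turn [ 0.0023  0.0191 -0.0016]
```

>>> step_arm(plan=[-0.0015,0,0.0002,0,0,0,0,0,0,0.001,0,0,0,0,0,0,0,0,0,0,0])

```text
time_s: 12.4
eef_pos: [0.559, 0.007, 0.1587]
tcp_rot: [0.082, 0.094, 0.992, -0.007]
force: [1.8, -0.6, 6.9]
grip_width: -0.0002
gripper_force: 3.4
```

>>> step_arm(plan=[0,0,0.001,0,0,0,0,0.0003,0,0.001,0,0,0,0,0,0,0,0,0,0,0])

```text
time_s: 12.7
eef_pos: [0.5588, 0.007, 0.1565]
tcp_rot: [0.082, 0.094, 0.992, -0.007]
force: [1.1, -0.0, 6.1]
grip_width: 0.0
gripper_force: 3.3
```

>>> step_arm(plan=[0.0001,0,0.001,0,0,0,0,0.0001,0,0.001,0,0,0,0,0,0,0,0,0,0,0])

```text
time_s: 13.0
eef_pos: [0.5586, 0.0071, 0.1543]
tcp_rot: [0.081, 0.094, 0.992, -0.007]
force: [-0.3, -0.6, 7.2]
grip_width: -0.0
gripper_force: 3.3
```

```bash
python3 - <<'E'
from h import *
go(None,ori(.15))
E
```

```text
t 13.0 jig [-1.390e+01  1.000e-01  1.543e+02] F jig [-0.16 -0.67  7.2 ] w -3.1765672748213876e-06
turn [ 0.002   0.0128 -0.0014]
```

>>> step_arm(plan=[0.0001,0,0.001,0,0,0,0,0,0,0,0,0,0,0])

```text
time_s: 13.2
eef_pos: [0.5585, 0.0071, 0.1533]
tcp_rot: [0.081, 0.094, 0.992, -0.007]
force: [0.0, -1.2, 6.1]
grip_width: -0.0
gripper_force: 3.4
```

>>> step_arm(plan=[0.0001,0,0.001,0,0,0,0,0,0,0,0,0,0,0])

```text
time_s: 13.4
eef_pos: [0.5585, 0.0071, 0.1522]
tcp_rot: [0.081, 0.094, 0.992, -0.007]
force: [-1.8, -0.5, 7.4]
grip_width: 0.0004
gripper_force: 3.4
```

>>> step_arm(plan=[0.0001,0,0.001,0,0,0,0,0,0,0,0,0,0,0])

```text
time_s: 13.6
eef_pos: [0.5584, 0.0071, 0.1511]
tcp_rot: [0.081, 0.094, 0.992, -0.007]
force: [-0.7, -0.5, 6.6]
grip_width: -0.0001
gripper_force: 3.4
```

>>> step_arm(plan=[0.0001,0,0.001,0,0,0,0,0,0,0,0,0,0,0])

```text
time_s: 13.8
eef_pos: [0.5584, 0.0072, 0.1503]
tcp_rot: [0.08, 0.094, 0.992, -0.007]
force: [-0.9, -1.1, 7.9]
grip_width: -0.0
gripper_force: 4.0
```

>>> step_arm(plan=[0.0001,0,0.001,0,0,0,0,0,0,0,0,0,0,0])

```text
time_s: 14.0
eef_pos: [0.5584, 0.0072, 0.1498]
tcp_rot: [0.081, 0.094, 0.992, -0.007]
force: [-3.1, -0.1, 9.7]
grip_width: 0.0001
gripper_force: 4.9
```

>>> step_arm(plan=[0.0001,0,0.001,0,0,0,0,0,0,0,0,0,0,0])

```text
time_s: 14.2
eef_pos: [0.5584, 0.0072, 0.1492]
tcp_rot: [0.081, 0.094, 0.992, -0.007]
force: [-3.7, -0.7, 11.5]
grip_width: -0.0003
gripper_force: 5.8
```

>>> step_arm(plan=[0.0002,0,0.0008,0,0,0,0,0,0,0,0,0,0,0,0,0,0,0,0,0,0])

```text
time_s: 14.5
eef_pos: [0.5584, 0.0072, 0.1488]
tcp_rot: [0.081, 0.094, 0.992, -0.007]
force: [-4.0, 0.8, 13.2]
grip_width: -0.0
gripper_force: 6.6
```

```bash
python3 - <<'E'
from h import *
go(None)
for i in range(3): manip.camera('wrist'); go(None)
E
```

```text
t 14.5 jig [-1.410e+01  1.000e-01  1.488e+02] F jig [-4.04  0.05 13.18] w -1.490818545565549e-06
t 14.55 jig [-1.410e+01  1.000e-01  1.488e+02] F jig [-5.38 -0.77 12.51] w -0.00031756676445421437
t 14.6 jig [-1.410e+01  1.000e-01  1.488e+02] F jig [-5.07 -0.98 12.18] w 0.00010985333081052991
t 14.65 jig [-1.410e+01  1.000e-01  1.488e+02] F jig [-4.91 -2.06 13.76] w -4.777134268029585e-05
```

>>> step_arm(plan=[0,0,0.0003,0,0,0,0,0,0,0,0,0,0,0])

```text
time_s: 14.85
eef_pos: [0.5584, 0.0072, 0.1488]
tcp_rot: [0.081, 0.094, 0.992, -0.007]
force: [-5.5, 0.7, 13.8]
grip_width: 0.0004
gripper_force: 7.1
```

>>> step_arm(plan=[-0.0003,0,-0.002,0,0,0,0,-0.0003,0,-0.002,0,0,0,0,-0.0006,0,-0.004,0,0,0,0,-0.002,0,-0.012,0,0,0,0,-0.004,0,-0.03,0,0,0,0,0.02,0,-0.04,0,0,0,0,0.04,0,-0.02,0,0,0,0,0,0,0,0,0,0,0])

```text
time_s: 15.65
eef_pos: [0.4874, 0.021, 0.2492]
tcp_rot: [0.081, 0.094, 0.992, -0.006]
force: [0.3, -0.2, 1.4]
grip_width: -0.0001
gripper_force: 0.0
```

>>> step_arm(plan=[0.045,0,0,0,0,0,0,0.045,0,0,0,0,0,0,0,0,0,0,0,0,0])

```text
time_s: 15.95
eef_pos: [0.3969, 0.0379, 0.2275]
tcp_rot: [0.075, 0.094, 0.993, -0.006]
force: [1.3, 0.4, -0.1]
grip_width: 0.0003
gripper_force: 0.0
```

```bash
python3 - <<'E'
from h import *
go(None); snap('top','t9.png'); snap('scene','s9.png')
# compare bystanders & arm numerically: where did pixels change vs first pictures
for a,b in (('top1','t9'),('scene1','s9')):
    d=cv2.absdiff(cv2.imread(f'pics/{a}.png'),cv2.imread(f'pics/{b}.png')).max(2)>60
    n,l,s,c=cv2.connectedComponentsWithStats(d.astype('uint8')); print(b,[x.tolist() for x in s[1:] if x[4]>8])
# sink + arm: predicted pixels, scene
print('paddle mid level',proj('s9.png',W(-25,0,129.5)),'foot',proj('s9.png',W(0,0,100)))
im=cv2.imread('pics/s9.png'); h=cv2.cvtColor(im,cv2.COLOR_BGR2GRAY)
u=proj('s9.png',W(-25,0,129.5)).astype(int); print(h[u[1]-8:u[1]+9:2,u[0]-12:u[0]+13:2])
E
```

```text
t 15.95 jig [-178.5    0.   227.5] F jig [ 1.16  0.67 -0.06] w 0.00025386822481417875
t9 [[292, 195, 3, 10, 10], [282, 207, 10, 12, 73], [300, 209, 7, 23, 66], [292, 212, 5, 6, 25], [282, 220, 20, 17, 248], [274, 239, 25, 24, 304], [233, 296, 78, 38, 1050], [241, 311, 11, 13, 69], [247, 322, 21, 4, 32], [206, 357, 4, 5, 9], [245, 359, 6, 4, 11], [225, 393, 81, 7, 456]]
s9 [[0, 0, 17, 6, 60], [41, 0, 25, 30, 279], [57, 0, 124, 75, 3156], [5, 21, 5, 5, 10], [13, 33, 5, 3, 13], [0, 42, 11, 7, 24], [38, 47, 8, 8, 28], [0, 55, 13, 24, 164], [44, 57, 16, 9, 67], [126, 60, 7, 7, 21], [19, 63, 11, 11, 66], [130, 66, 37, 25, 441], [32, 71, 6, 4, 12], [165, 71, 10, 9, 25], [144, 77, 54, 66, 1518], [147, 92, 9, 5, 30], [140, 95, 8, 6, 32], [178, 127, 19, 29, 270], [286, 154, 43, 27, 484], [202, 161, 5, 9, 24], [189, 166, 5, 4, 10], [196, 171, 12, 6, 45], [277, 179, 52, 37, 756], [329, 178, 4, 4, 12], [248, 200, 22, 24, 459], [301, 207, 10, 4, 15], [0, 209, 3, 26, 47], [186, 217, 25, 41, 467], [0, 239, 3, 9, 17], [0, 254, 2, 13, 19], [162, 256, 29, 42, 278], [3, 266, 12, 5, 44], [0, 269, 24, 44, 339], [16, 272, 34, 39, 799], [45, 286, 54, 52, 1479], [11, 303, 15, 37, 182], [41, 336, 23, 34, 356], [0, 345, 5, 9, 30], [42, 378, 9, 11, 29], [0, 390, 25, 10, 124], [25, 397, 7, 3, 12]]
paddle mid level [285.43905525 189.05236913] foot [298.37272012 197.26192096]
[[199 200 202 199 198 200 200 191 175 187 202 196 197]
 [202 197 199 197 175 161 129 100  73 122 197 196 200]
 [204 194 130 101  67  50  47  49  50  67 163 150 180]
 [204 195  74  49  51  47  49  50  49  46  73  90 103]
 [206 206 136  45  49  51  54  54  50  49  51  93  85]
 [209 198 167  54  48  49  53  47  51  49  52  54  58]
 [214 140 115  49  45  50  55  55  52  53  46  44  57]
 [210 131 125  98  49  46  52  50  42  39  34  29  71]
 [218 215 213 195  69  39  41  29  29  45  54  34  32]]
```

The paddle is dark exactly at its predicted level position, and there are no changes at the tape, marker or tweezers. I'll hand it in.

```bash
python3 -c "
from station import manip
print(manip.finish_job())"
```

```text
the job is handed in; nothing more can be done
None
```

The heat sink is home against the back stop and clamped, with the foot bearing on it at an estimated 6 to 8 N (final paddle push about 13.5 N); the robot is clear, the tape roll, marker and tweezers show no movement in the camera images, and the job was handed in at about 16 s.

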